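# Find where a flange rocks on the test plate and shim it

## Robot

A 6-joint arm with a two-finger parallel gripper is mounted at the origin on a cart in front of the work surface, level with it; the furniture and walls round the work are solid. World frame = base frame: x ahead of the robot, y to its left, z up, the work surface at z = 0. Lengths are in m, angles in rad, forces in N, time in s.
With the tool pointing down it reaches from about 0.25 to 0.725 m from the base axis. Payload 4 kg.
Tool frame: the origin (TCP) lies at the very end of the fingers, on their centre line; the grasp point (between the pads) lies 19 mm behind it; z points along the fingers, y is the line along which they close (so a half turn about z gives the same grasp; the last joint's range is limited). The gripper opens to 85 mm and grips with 20 to 120 N. Pads are 22 mm wide; open, the fingers measure 114 mm over their backs; the gripper's body (76 mm by 85 mm) begins 54 mm behind the grasp point. The pads swing forward as they close: fully open they stand 13 mm farther back than shut.
Start: joints at [1.324, 0.241, 0.005, 1.335, 0, 1.571], TCP at [0.122, 0.485, 0.231] pointing down, gripper open.
Joint ranges: [-2.72, 2.72], [-1.05, 1.87], [-1.09, 1.28], [-1.99, 2.15], [-1.42, 1.44], [-3.14, 3.14]. Speed limits (rad/s): [2.79, 2.79, 3.14, 3.14, 3.14, 3.14].

## Interface

Orientations are given as a unit quaternion [x, y, z, w].
In Python, from workcell import bot, vision, workorder gives the robot as it stands.
- The arm moves only by the shell command python3 -m creep 'ROWS' [OPENING]. ROWS is JSON, a list of rows, each a list of 2 entries, a list of its own where there are three numbers: the shift along the tool's x, y, z in mm, then the turn, a rotation vector about the tool's x, y, z in rad. In form: [[[dx, dy, dz], [wx, wy, wz]], ...]. A call has 1 to 12 rows; each row shifts and turns the commanded pose from where the row before left it, along the tool's axes as they then stand; what a row does not reach is not made up. A row lasts 1/8 s, in which the tool goes at most 62.5 mm and 10.7 degrees, less where a joint would pass 70% of its speed; a pose out of reach is approached as far as the arm can. A call is refused whole if a number of a shift passes 62.5 or a number of a turn 0.188, either way. A call with a gripper value outside its range is refused whole. OPENING is the finger opening in mm, from 0 to 85.4, set as the call begins (- or left out, the last holds). The fingers move at their own pace and stop on an object; the grip force is fixed at half the most. Time passes only in rows, so rows that do not move let the fingers close. It gives the time, the measured TCP pose, the force, the opening and the grip force at its end, in the units of the state.
- bot.get_obs(): the state, without advancing time (a new reading comes with each control period).
- vision.camera(name): name is "scene" or "top" or "wrist"; returns a dict with "image" (420x560x3 uint8, blue, green, red), "z_map" (420x560 float32, m along the optical axis (not along the pixel's ray), 0 where there is no reading), "K" (3x3 intrinsics, pixels), "k1" (the pictures are not rectified: a ray, as slopes to the right and down, at radius r is drawn at 1 + k1 r^2 times it, then the intrinsics apply), "rvec" (rotation vector, rad) and "tvec" (3), from world to camera coordinates, as OpenCV has them; the wrist camera has in their place "tool_from_camera" (4x4, takes a point from camera to tool coordinates, whose origin is the TCP and whose axes are the flange's). Camera axes: x right, y down, z forward; pixel columns grow to the right and rows downward; lengths in m; the calibration is good to about 2 mm. A picture is of the moment at which its call begins: read the wrist's pose just before it.
- workorder.job_done(): hands the job in; it is judged then, once.
Trained networks look in a picture, given as the dict that the camera call returned (one of the last four; its "shot" number tells which), for a name from the list of things; names that differ only in an ending like _2 or _b are one class to them, and where a whole thing is asked for, a point or a joint stands for the part that bears it (a point fixed in the world has none). Each returns a list of dicts, best first, with "score" (0 to 1); they miss things now and then, are a little off and sometimes report something else, mostly with a low value. They report only what shows in the picture. A call takes as long as a camera call.
- vision.spot_in(picture, query): "position" ([column, row] in pixels, amid what is visible of it).
- vision.place_of(picture, query): "position" ([column, row] in pixels: a listed point, or the origin of a listed thing).
The state is a dict: "clock": time; "joint_pos": joint angles; "joint_vel": joint speeds; "tau": joint torques, N m; "eef_pos": TCP position; "tool_rot": TCP orientation; "ft_force": force on the tool from outside, world axes, zero at the start; "ft_torque": the same for the moment, N m; "grip_width": finger opening in m; "grasp_force": force on a finger pad.
Only numpy, scipy, OpenCV 4.12 (cv2) and the standard library are available. Lean on these libraries where they do the work, as an engineer would, in place of code of your own. Each camera call takes 0.05 s, during which the arm holds its last target. There are 200 camera calls.

## Task

The steel flange on the flat test plate rocks: part of its seat does not reach the plate. Press gently round its rim to find the side that dips, then slide the brass taper shim, thin end first and flat on the plate, under the middle of that side until it is just snug, without lifting the flange, shoving it along or bearing hard on it. Let go of the shim and press the rim down over it once more to prove that it now bears on the shim and no longer rocks; leave the shim in and the other things on the bench alone.

Things in the scene. Friction and masses are not known exactly. Their poses are not given: they have to be found in the camera images.
- surface_plate: the flat test plate: a dark ground cast-iron plate with a grey painted skirt, 190 x 200 x 18 mm, lying fixed on the bench; origin at the centre of its underside, so its ground top lies 18 mm above the origin; x and y along its sides
- flange: a turned steel flange standing loose on the plate, 0.6 to 0.85 kg: round disc of 90 mm diameter, upper face 15 mm above the plate, hub of 32 mm diameter rising to 36 mm, four 7 mm bolt holes on a 32 mm radius; origin on its axis at the seat face underneath, z up. It bears on a raised seat ring underneath, 30 to 42 mm from the axis, 5.5 mm high. Its frame's yaw tells nothing about the fault
- flange_face (a point): on the flange's axis, level with the disc's upper face. The fault: over an arc of about 160 degrees the seat is relieved, 2.5 to 4 mm of air, hidden from above. Left alone it stands level. 1.5 to 6 N on the rim within 45 degrees of the arc's middle (least at the middle) rock it 4 to 6 degrees, leaning to that middle; elsewhere the rim is firm
- shim: brass taper shim, 58 x 18 mm, about 55 g, lying loose on the bench. Along its x axis: thin end at -29 mm; a ramp from 1.2 mm thick there to 7.2 mm thick at +11 mm; from there to +29 mm a square head 11 mm high to hold it by. Origin at the centre of its underside, z up
- shim_tip (a point): the middle of the shim's thin edge, at its underside; x axis as the shim's (points from the thin end to the head). Slid in under the relieved side the shim runs freely, then pushes back with 1.5 to 4 N when it is snug
- shim_head (a point): the middle of the shim's head, 20 mm from the shim's origin towards +x and 5.5 mm above its underside: where to grip, across the 18 mm width
- dust_brush: narrow hand brush hanging fixed on the upright wooden panel (280 mm high) to the right of the plate, 30 x 26 mm, from 70 to 270 mm above the bench: keep the gripper body clear of it; origin near its middle
- oil_cup: small white oil cup with a thin stick in it, 28 mm across, 58 mm high, a bystander standing loose on the bench; origin at the centre of its underside
- loupe: black eye loupe, 35 mm across, 31 mm high, a bystander standing loose on the bench; origin at the centre of its underside
- movement: watch movement in a 34 mm ring holder, 12 mm high, a bystander lying on the bench; origin at the centre of its underside
- tweezers: dark steel tweezers, 141 mm long, 10 mm wide, a bystander lying loose on the bench; origin in their middle
- driver_set: bundle of small screwdrivers, 85 x 50 x 9 mm, a bystander lying on the bench; origin at the centre of its underside

How it is judged:
On the way, in this order (a step that is already met when the one before it is completed fails the run):
1. a finger presses the flange's rim and the flange rocks over by more than 2 degrees (contact force between the fingers and flange above 0.5 N and angle between flange's own z axis and vertical above 0.035 rad), for 0.1 s.
2. the shim lies flat on the plate with its thin end at least 8 mm in under the rim, the flange is level and the fingers are off the shim (horizontal distance between shim_tip and flange below 0.037 m and angle between shim's own z axis and vertical below 0.06 rad and z of shim_tip in the frame of surface_plate below 0.021 m and angle between flange's own z axis and vertical below 0.014 rad and contact force between the fingers and shim below 0.1 N), for 0.2 s.
3. the flange is pressed down with more than 4 N, the shim carries more than 2 N of it and the flange stays level (horizontal distance between shim_tip and flange below 0.037 m and angle between shim's own z axis and vertical below 0.06 rad and z of shim_tip in the frame of surface_plate below 0.021 m and contact force between the fingers and flange above 4 N and contact force between shim and flange above 2 N and angle between flange's own z axis and vertical below 0.014 rad), for 0.1 s.
At the end, for the whole second after the job is handed in: the shim lies flat on the plate (within 3.4 degrees) with its thin end at least 8 mm in under the 45 mm rim, i.e. within 37 mm of the flange's axis; the flange stands level within 0.8 degrees; both are at rest (horizontal distance between shim_tip and flange below 0.037 m and angle between shim's own z axis and vertical below 0.06 rad and z of shim_tip in the frame of surface_plate below 0.021 m and angle between flange's own z axis and vertical below 0.014 rad and linear speed of each of flange, shim below 0.01 m/s); the robot touches nothing.
It fails at once if the flange is pressed with more than 35 N (contact force between the fingers and flange above 35 N).
It fails at once if the flange is shoved or lifted: its origin gets more than 12 mm from where it stood (distance of flange from where it was at the start of the episode above 0.012 m).
It fails at once if a bystander is shifted by more than 20 mm (distance of any of oil_cup, loupe, tweezers from where it was at the start of the episode above 0.02 m).
It also fails if it takes over 72 s, if anything falls off the work surface, if the arm or the gripper's body presses on something with over 40 N, if the wrist force passes 120 N, or if a joint passes its speed limit or range.

## Working session

There is one attempt and no reset: what is moved stays moved. The work goes in short steps, Python scripts to look and compute and a shell command to move; the robot and the scene stay as the last step left them, time stands still between calls to the robot, and variables do not carry over. Pictures are saved under pics/ and viewed, at most 10 in all, crops included, and the job is handed in when it is done.

```bash
mkdir -p pics; cat > h.py <<'E'
import numpy as np, cv2
from scipy.spatial.transform import Rotation as R
from workcell import bot, vision, workorder
def ray(p,px):
    K=p["K"];u=(px[0]-K[0][2])/K[0][0];v=(px[1]-K[1][2])/K[1][1]
    d=np.array([u,v]);s=d.copy()
    for _ in range(20): s=d/(1+p["k1"]*(s@s))
    return np.array([s[0],s[1],1.])
def cam(p,obs=None):
    if "rvec" in p and p["rvec"] is not None:
        Rm=cv2.Rodrigues(np.array(p["rvec"],float))[0];t=np.array(p["tvec"],float).ravel()
        return Rm.T,-Rm.T@t
    T=np.array(p["tool_from_camera"]);Rt=R.from_quat(obs["tool_rot"]).as_matrix()
    return Rt@T[:3,:3],Rt@T[:3,3]+np.array(obs["eef_pos"])
def onz(p,px,z,obs=None):
    A,c=cam(p,obs);d=A@ray(p,px);return c+d*(z-c[2])/d[2]
def depth(p,px,obs=None):
    A,c=cam(p,obs);z=np.median(p["z_map"][int(px[1])-1:int(px[1])+2,int(px[0])-1:int(px[0])+2]);return c+A@ray(p,px)*z
E
cat > a.py <<'E'
from h import *
for n in ["top","scene"]:
    o=bot.get_obs();p=vision.camera(n);cv2.imwrite(f"pics/{n}0.png",p["image"])
    print(n,cam(p)[1])
    for q,z in [("surface_plate",0),("flange",.018),("flange_face",.033),("shim",0),("shim_tip",0),("shim_head",.0055),("oil_cup",0),("loupe",0),("movement",0),("tweezers",0),("dust_brush",.17),("driver_set",0)]:
        for r in vision.place_of(p,q)[:2]:
            px=r["position"];print(q,round(r["score"],2),np.round(px),np.round(onz(p,px,z),3),np.round(depth(p,px),3))
o=bot.get_obs();print({k:np.round(v,3) for k,v in o.items()})
E
python3 a.py
```

```text
top [0.30967698 0.19284307 0.90121341]
surface_plate 0.68 [259. 317.] [0.346 0.238 0.   ] [0.346 0.237 0.011]
flange 0.91 [286. 228.] [0.5   0.175 0.018] [0.497 0.175 0.033]
flange_face 0.82 [285. 228.] [0.498 0.176 0.033] [0.498 0.176 0.033]
shim 0.84 [261. 305.] [0.367 0.231 0.   ] [0.367 0.231 0.005]
shim_tip 0.89 [268. 290.] [0.393 0.217 0.   ] [0.393 0.217 0.001]
shim_tip 0.64 [262. 304.] [0.368 0.23  0.   ] [0.368 0.23  0.005]
shim_head 0.88 [257. 318.] [0.344 0.241 0.005] [0.344 0.241 0.011]
oil_cup 0.73 [205. 157.] [0.659 0.318 0.   ] [0.65  0.315 0.025]
oil_cup 0.25 [191. 275.] [0.432 0.356 0.   ] [ 0.432  0.356 -0.001]
loupe 0.5 [188. 277.] [0.43  0.362 0.   ] [ 0.43   0.362 -0.   ]
movement 0.66 [207. 196.] [0.58  0.318 0.   ] [0.576 0.316 0.011]
tweezers 0.88 [207. 254.] [0.469 0.323 0.   ] [0.469 0.323 0.002]
driver_set 0.75 [331. 305.] [0.356 0.105 0.   ] [0.355 0.106 0.004]
scene [-0.09517191 -0.24534665  0.52427423]
surface_plate 0.72 [274. 242.] [0.496 0.177 0.   ] [0.461 0.152 0.032]
flange 0.91 [272. 235.] [0.497 0.181 0.018] [0.48  0.169 0.033]
flange_face 0.76 [2
[... 586 characters left out ...]
251. 207.] [0.37  0.136 0.17 ] [0.581 0.309 0.009]
driver_set 0.74 [261. 296.] [0.341 0.098 0.   ] [0.338 0.096 0.003]
driver_set 0.42 [267. 198.] [0.654 0.31  0.   ] [0.65  0.307 0.003]
{'clock': np.float64(1.3), 'joint_pos': array([ 1.324,  0.241,  0.005,  1.335, -0.   ,  1.571]), 'joint_vel': array([-0.001,  0.001, -0.001, -0.002,  0.001,  0.001]), 'tau': array([-0.0000e+00, -3.7222e+01,  2.5269e+01,  1.0000e-03,  0.0000e+00,
        0.0000e+00]), 'eef_pos': array([0.122, 0.485, 0.231]), 'tool_rot': array([0.123, 0.992, 0.   , 0.   ]), 'ft_force': array([ 0.784, -0.264,  0.097]), 'ft_torque': array([-0.019,  0.026,  0.033]), 'grasp_force': np.float64(0.0), 'grip_width': np.float64(0.085)}
```

View pics/top0.png

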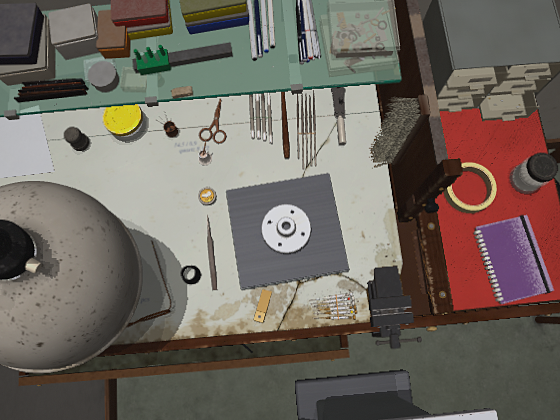

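View pics/scene0.png

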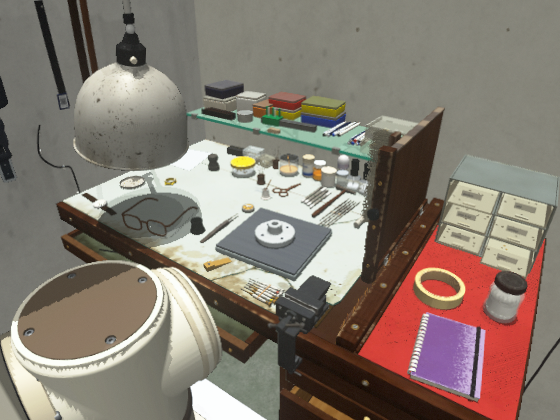

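The pictures agree with the networks: flange at about (286,228) in top, and shim at (261,305) with its head lower-left. Cup, loupe and tweezers are to the left, and the lamp hangs on the far left. I'll move above the work along a path away from the lamp.

```bash
python3 -m creep '[[[0,0,0],[0,0,-0.123]],[[0,0,0],[0,0,-0.123]],[[0,-60,0],[0,0,0]],[[-20,-60,0],[0,0,0]],[[-60,-40,0],[0,0,0]],[[-60,-40,0],[0,0,0]],[[-60,-40,0],[0,0,0]],[[-60,-40,0],[0,0,0]],[[-40,0,0],[0,0,0]],[[0,0,0],[0,0,0]]]' 0
cat > w.py <<'E'
from h import *
o=bot.get_obs();p=vision.camera("wrist");cv2.imwrite("pics/w1.png",p["image"])
print(np.round(o["eef_pos"],4),np.round(o["tool_rot"],3),np.round(p["tool_from_camera"],3),o["clock"])
for q,z in [("flange",.018),("flange_face",.033),("shim",0),("shim_tip",0),("shim_head",.0055),("tweezers",0),("loupe",0)]:
        for r in vision.place_of(p,q)[:1]:
            px=r["position"];print(q,round(r["score"],2),np.round(px),np.round(onz(p,px,z,o),4),np.round(depth(p,px,o),4))
E
python3 w.py
```

```text
clock: 2.55
eef_pos: [0.3922, 0.226, 0.231]
tool_rot: [0.002, 1.0, 0.0, 0.0]
ft_force: [-0.4, -0.3, 0.1]
grip_width: -0.0
grasp_force: 0.0
[0.3922 0.226  0.231 ] [0.002 1.    0.    0.   ] [[-0.001 -0.954 -0.301  0.076]
 [ 1.    -0.001  0.     0.   ]
 [-0.    -0.301  0.954 -0.143]
 [ 0.     0.     0.     1.   ]] 2.55
flange 0.88 [233. 263.] [0.4943 0.1745 0.018 ] [0.4842 0.1775 0.0383]
flange_face 0.91 [235. 274.] [0.5021 0.1787 0.033 ] [0.49   0.1818 0.0553]
shim 0.56 [277. 153.] [0.3644 0.229  0.    ] [0.3635 0.229  0.007 ]
shim_tip 0.81 [270. 179.] [0.3955 0.2208 0.    ] [0.3952 0.2208 0.0012]
shim_head 0.78 [283. 139.] [0.3489 0.235  0.0055] [0.3483 0.2348 0.012 ]
tweezers 0.85 [353. 242.] [0.4762 0.323  0.    ] [0.4717 0.3203 0.0106]
loupe 0.69 [386. 215.] [0.4407 0.3611 0.    ] [0.4401 0.3604 0.0018]
```

```bash
cat >> h.py <<'E'
def cloud(p,o=None,c=(.498,.177),r=.06):
    A,t=cam(p,o);v,u=np.mgrid[0:420,0:560];K=np.array(p["K"])
    d=cv2.undistortPoints(np.stack([u,v],-1).reshape(-1,1,2).astype(float),K,np.array([p["k1"],0,0,0.]))[:,0]
    z=p["z_map"].ravel();P=t+(np.c_[d,np.ones(len(d))]*z[:,None])@A.T
    return P[(z>0)&(np.hypot(P[:,0]-c[0],P[:,1]-c[1])<r)]
def face(P,zc=.033,tol=.007):
    "fit circle centre (bbox-free: centroid of ring) and plane of disc face"
    m=abs(P[:,2]-zc)<tol;Q=P[m]
    for _ in range(6):
        a=np.linalg.lstsq(np.c_[Q[:,:2]-[.498,.177],np.ones(len(Q))],Q[:,2],rcond=None)[0]
        e=P[:,2]-np.c_[P[:,:2]-[.498,.177],np.ones(len(P))]@a
        Q=P[abs(e)<.0025]
    h,=[cv2.minEnclosingCircle(((Q[:,:2])*1000).astype(np.float32))]
    return a,len(Q),h
E
python3 - <<'E'
from h import *
for n in ["top","wrist","scene"]:
    o=bot.get_obs();p=vision.camera(n);P=cloud(p,o if n=="wrist" else None)
    a,k,h=face(P);print(n,k,"slope deg",np.round(np.degrees(a[:2]),2),"z",a[2].round(4),"circ",np.round(h[0],1),round(h[1],1))
    if n=="top":
        B=cloud(p,None,(.45,.1),.4);
        B=B[(B[:,1]<.07)&(B[:,2]>.03)]
        for x0 in np.arange(.2,.85,.05):
            s=B[(B[:,0]>=x0)&(B[:,0]<x0+.05)]
            if len(s):print(round(x0,2),len(s),"ymax",s[:,1].max().round(3),"zmax",s[:,2].max().round(3))
E
```

```text
top 0 slope deg [0. 0.] z 0.0 circ [0. 0.] 0.0
0.35 5 ymax -0.012 zmax 0.041
0.4 44 ymax -0.0 zmax 0.041
0.45 905 ymax -0.035 zmax 0.283
0.5 2069 ymax -0.035 zmax 0.283
0.55 3412 ymax 0.016 zmax 0.277
0.6 1241 ymax 0.016 zmax 0.277
0.65 1035 ymax 0.063 zmax 0.266
0.7 6500 ymax 0.07 zmax 0.266
0.75 2726 ymax 0.07 zmax 0.265
0.8 474 ymax 0.07 zmax 0.241
wrist 2344 slope deg [ 0.24 -0.01] z 0.034 circ [499.5 176.4] 45.3
scene 540 slope deg [0.1  0.03] z 0.0332 circ [496.8 174.7] 45.3
```

View pics/w1.png

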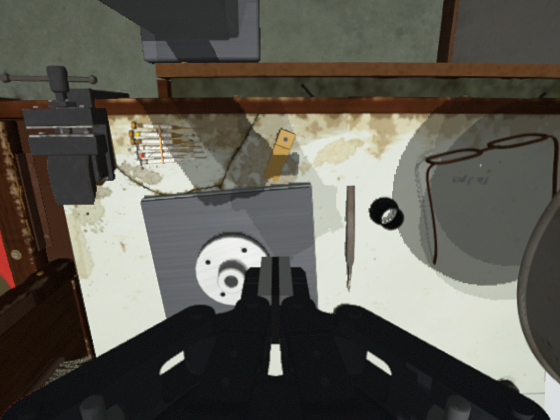

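Wrist view: flange at (233,270), shim at (282,150) with its head up, and the brush and panel to the far left, all clear. Next I'll press at the near (-x) side.

```bash
python3 -m creep '[[[-33,-25,40],[0,0,0]],[[-33,-25,40],[0,0,0]],[[0,0,50],[0,0,0]],[[0,0,50],[0,0,0]],[[0,0,13],[0,0,0]],[[0,0,0],[0,0,0]],[[0,0,1],[0,0,0]],[[0,0,1],[0,0,0]],[[0,0,1],[0,0,0]],[[0,0,1],[0,0,0]],[[0,0,0],[0,0,0]]]' 0
```

```text
clock: 4.47
eef_pos: [0.4556, 0.1766, 0.0343]
tool_rot: [0.0, 1.0, -0.0, -0.0]
ft_force: [-0.0, -1.1, 0.9]
grip_width: -0.0
grasp_force: 0.0
```

```bash
python3 -m creep '[[[0,0,1],[0,0,0]],[[0,0,0.5],[0,0,0]],[[0,0,0],[0,0,0]]]' 0;python3 -m creep '[[[0,0,0.7],[0,0,0]],[[0,0,0],[0,0,0]]]' 0
```

```text
clock: 4.85
eef_pos: [0.4557, 0.1766, 0.033]
tool_rot: [0.0, 1.0, -0.0, -0.0]
ft_force: [-0.5, -0.0, 2.2]
grip_width: 0.0001
grasp_force: 1.4
clock: 5.1
eef_pos: [0.4557, 0.1766, 0.0328]
tool_rot: [0.0, 1.0, 0.0, 0.0]
ft_force: [-1.9, -0.7, 7.6]
grip_width: -0.0001
grasp_force: 3.9
```

```bash
python3 -m creep '[[[0,0,-8],[0,0,0]],[[0,40,0],[0,0,0]],[[-42,0,0],[0,0,0]],[[0,0,0],[0,0,0]],[[0,0,4],[0,0,0]],[[0,0,1],[0,0,0]],[[0,0,1],[0,0,0]],[[0,0,1],[0,0,0]],[[0,0,0],[0,0,0]]]' 0;python3 -m creep '[[[0,0,0.5],[0,0,0]],[[0,0,0.5],[0,0,0]],[[0,0,0],[0,0,0]]]' 0
```

```text
clock: 6.22
eef_pos: [0.4976, 0.2165, 0.0332]
tool_rot: [0.0, 1.0, 0.0, -0.0]
ft_force: [-0.5, 0.9, 0.7]
grip_width: -0.0002
grasp_force: 0.0
clock: 6.6
eef_pos: [0.4978, 0.2169, 0.0323]
tool_rot: [0.0, 1.0, 0.0, 0.0]
ft_force: [0.4, 1.1, 2.2]
grip_width: 0.0001
grasp_force: 1.0
```

```bash
python3 -m creep '[[[0,0,0.5],[0,0,0]],[[0,0,0],[0,0,0]]]' 0;python3 -m creep '[[[0,0,0.5],[0,0,0]],[[0,0,0],[0,0,0]]]' 0
```

```text
clock: 6.85
eef_pos: [0.4978, 0.217, 0.0318]
tool_rot: [0.0, 1.0, 0.0, 0.0]
ft_force: [-0.7, 1.8, 1.7]
grip_width: -0.0002
grasp_force: 1.2
clock: 7.1
eef_pos: [0.498, 0.2169, 0.0313]
tool_rot: [0.0, 1.0, 0.0, 0.0]
ft_force: [-0.4, 1.5, 3.2]
grip_width: -0.0
grasp_force: 1.4
```

It gives at about 2–3 N on the +y side, so I'll press further and measure the tilt direction.

```bash
python3 -m creep '[[[0,0,0.7],[0,0,0]],[[0,0,0.7],[0,0,0]],[[0,0,0.5],[0,0,0]],[[0,0,0],[0,0,0]]]' 0
cat > t.py <<'E'
from h import *
for n in ["scene","wrist","top"]:
    o=bot.get_obs();p=vision.camera(n);P=cloud(p,o if n=="wrist" else None)
    a,k,h=face(P)
    if k>50:print(n,k,"slope deg",np.round(np.degrees(a[:2]),2),"tilt",np.degrees(np.hypot(*a[:2])).round(2),"dip dir",np.degrees(np.arctan2(-a[1],-a[0])).round(1),"z",a[2].round(4),"circ",np.round(h[0],1),round(h[1],1))
E
python3 t.py
```

```text
clock: 7.6
eef_pos: [0.4981, 0.217, 0.0303]
tool_rot: [0.0, 1.0, 0.0, 0.001]
ft_force: [-2.4, 1.7, 9.2]
grip_width: -0.0001
grasp_force: 4.5
scene 488 slope deg [-0.27 -4.4 ] tilt 4.41 dip dir 86.4 z 0.0336 circ [497.1 175. ] 45.4
wrist 14215 slope deg [-0.18 -4.68] tilt 4.68 dip dir 87.8 z 0.0342 circ [498.5 176.6] 44.9
```

```bash
python3 -m creep '[[[0,0,-10],[0,0,0]],[[0,0,-45],[0,0,0]],[[0,0,-45],[0,0,0]],[[60,6,0],[0,0,0]],[[60,6,0],[0,0,0]],[[0,0,0],[0,0,0]],[[0,0,0],[0,0,0]]]' 35
cat > s.py <<'E'
from h import *
o=bot.get_obs();p=vision.camera("wrist");cv2.imwrite("pics/w2.png",p["image"])
print(np.round(o["eef_pos"],4),np.round(o["joint_pos"],3),o["clock"])
L={}
for q,z in [("shim",0.004),("shim_tip",0),("shim_head",.0055)]:
    for r in vision.place_of(p,q)[:1]:
        px=r["position"];L[q]=onz(p,px,z,o);print(q,round(r["score"],2),np.round(px),np.round(L[q],4),np.round(depth(p,px,o),4))
c=L["shim"][:2]
P=cloud(p,o,c,.05);print(np.percentile(P[:,2],[5,50]).round(4))
# colour: brass mask
hsv=cv2.cvtColor(p["image"],cv2.COLOR_BGR2HSV).reshape(-1,3)
A,t=cam(p,o);v,u=np.mgrid[0:420,0:560];d=cv2.undistortPoints(np.stack([u,v],-1).reshape(-1,1,2).astype(float),np.array(p["K"]),np.array([p["k1"],0,0,0.]))[:,0]
z=p["z_map"].ravel();W=t+(np.c_[d,np.ones(len(d))]*z[:,None])@A.T
zb=np.percentile(P[:,2],10)
near=(np.hypot(W[:,0]-c[0],W[:,1]-c[1])<.045)
for nm,m in [("brass",near&(hsv[:,1]>110)&(hsv[:,2]>90)),("head",near&(W[:,2]>.0085)),("body",near&(W[:,2]>.004))]:
    if m.sum()>20:
        r=cv2.minAreaRect((W[m,:2]*1000).astype(np.float32));print(nm,m.sum(),np.round(r[0],1),np.round(r[1],1),round(r[2],1),"mean",W[m].mean(0).round(4))
E
python3 s.py
```

```text
clock: 8.62
eef_pos: [0.3782, 0.2285, 0.1295]
tool_rot: [0.0, 1.0, -0.0, 0.001]
ft_force: [1.0, 0.2, 0.5]
grip_width: 0.0352
grasp_force: 0.0
[0.3782 0.2285 0.1295] [ 5.440e-01  2.020e-01 -3.240e-01  1.044e+00 -1.000e-03  5.450e-01] 8.625
shim 0.81 [280. 185.] [0.3639 0.2333 0.004 ] [0.3631 0.2332 0.0076]
shim_tip 0.6 [270. 219.] [0.3956 0.2239 0.    ] [0.3948 0.2239 0.0023]
shim_head 0.9 [285. 167.] [0.3482 0.2369 0.0055] [0.347  0.2367 0.0122]
[0.0003 0.1883]
brass 1071 [367.4 231.1] [19.1 58. ] 69.8 mean [0.3683 0.2304 0.0068]
head 29422 [373.8 233.9] [74.1 73.4] 44.9 mean [0.3688 0.2371 0.1898]
body 30145 [373.8 233.9] [74.1 73.4] 44.9 mean [0.3689 0.237  0.1854]
```

View pics/w2.png

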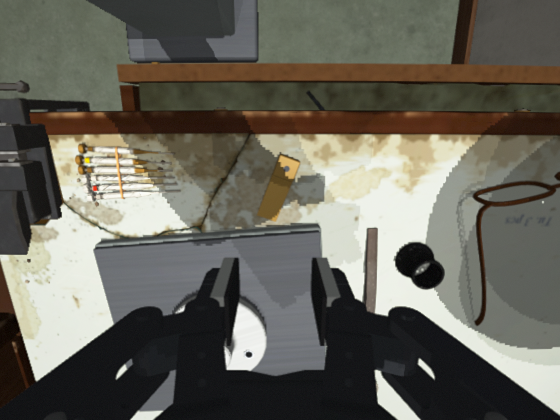

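Brass shim seen at (280,185), with its head at (285,167) toward the robot. The 58 x 19 mm rectangle fit confirms its pose: centre (367.4, 231.1), axis at 159.8°. I'll go and grip the head.

```bash
python3 -m creep '[[[29.6,9.5,0],[0,0,0.176]],[[0,0,0],[0,0,0.177]],[[0,0,50],[0,0,0]],[[0,0,50],[0,0,0]],[[0,0,20],[0,0,0]],[[0,0,0],[0,0,0]],[[0,0,0],[0,0,0]]]' 35
python3 -c "
from h import *
o=bot.get_obs();print(R.from_quat(o['tool_rot']).as_matrix().round(3))"
```

```text
clock: 9.7
eef_pos: [0.3493, 0.2387, 0.0099]
tool_rot: [0.176, 0.984, 0.0, 0.001]
ft_force: [0.2, 0.4, -0.7]
grip_width: 0.0351
grasp_force: 0.0
[[-0.938  0.347  0.001]
 [ 0.347  0.938  0.001]
 [-0.001  0.001 -1.   ]]
```

```bash
python3 -m creep '[[[0,0,4],[0,0,0]],[[0,0,4],[0,0,0]],[[0,0,0],[0,0,0]]]' 35; python3 -m creep '[[[0,0,0],[0,0,0]],[[0,0,0],[0,0,0]],[[0,0,0],[0,0,0]],[[0,0,0],[0,0,0]]]' 14
```

```text
clock: 10.07
eef_pos: [0.3481, 0.2382, 0.0013]
tool_rot: [0.176, 0.984, 0.0, 0.0]
ft_force: [0.1, 0.5, 0.5]
grip_width: 0.0348
grasp_force: 0.0
clock: 10.58
eef_pos: [0.3482, 0.2383, 0.0016]
tool_rot: [0.176, 0.984, 0.0, 0.0]
ft_force: [-1.5, -0.8, 6.1]
grip_width: 0.0164
grasp_force: 59.0
```

```bash
python3 -m creep '[[[0,0,-30],[0,0,0]],[[0,0,-50],[0,0,0]],[[0,0,0],[0,0,0.1816]],[[0,0,0],[0,0,0.1816]],[[0,0,0],[0,0,0.1816]],[[0,0,0],[0,0,0.1816]],[[0,0,0],[0,0,0.1816]],[[0,0,0],[0,0,0.1816]],[[0,0,0],[0,0,0.1816]],[[0,0,0],[0,0,0]]]' 14
python3 -m creep '[[[18,50,0],[0,0,0]],[[18,50,0],[0,0,0]],[[19,52,0],[0,0,0]],[[0,0,0],[0,0,0]],[[0,0,0],[0,0,0]]]' 14
cat > s2.py <<'E'
from h import *
import sys
p=vision.camera("scene");cv2.imwrite("pics/%s.png"%sys.argv[1],cv2.resize(p["image"][150:320,180:420],None,fx=3,fy=3,interpolation=cv2.INTER_CUBIC))
o=bot.get_obs();M=R.from_quat(o["tool_rot"]).as_matrix();print(np.round(o["eef_pos"],4),"yaw",np.degrees(np.arctan2(M[1,0],M[0,0])).round(2),M[:,2].round(4),o["joint_pos"].round(2))
w=vision.camera("wrist");cv2.imwrite("pics/%sw.png"%sys.argv[1],w["image"])
z=float(sys.argv[2])
for n,c,ob in [("scene",p,None),("wrist",w,o)]:
  for q,dz in [("shim_tip",0),("shim_head",.0055),("flange_face",None)]:
    for r in vision.place_of(c,q)[:1]:
      px=r["position"];print(n,q,round(r["score"],2),np.round(px),np.round(onz(c,px,.033 if dz is None else z+dz,ob),4),np.round(depth(c,px,ob),4))
for n,c,ob in [("scene",p,None),("wrist",w,o)]:
  A,t=cam(c,ob);hsv=cv2.cvtColor(c["image"],cv2.COLOR_BGR2HSV).reshape(-1,3)
  v,u=np.mgrid[0:420,0:560];d=cv2.undistortPoints(np.stack([u,v],-1).reshape(-1,1,2).astype(float),np.array(c["K"]),np.array([c["k1"],0,0,0.]))[:,0]
  W=t+(np.c_[d,np.ones(len(d))]*c["z_map"].ravel()[:,None])@A.T
  m=(np.hypot(W[:,0]-o["eef_pos"][0],W[:,1]-o["eef_pos"][1])<.075)&(hsv[:,1]>110)&(hsv[:,2]>70)&(hsv[:,0]>10)&(hsv[:,0]<30)
  if m.sum()>20:
    r=cv2.minAreaRect((W[m,:2]*1000).astype(np.float32));print(n,"brass",m.sum(),np.round(r[0],1),np.round(r[1],1),round(r[2],1),"mean",W[m].mean(0).round(4),"z",np.percentile(W[m,2],[2,50,98]).round(4))
print(bot.get_obs()["clock"])
E
python3 s2.py g1 0.079
```

```text
clock: 11.82
eef_pos: [0.348, 0.2381, 0.0809]
tool_rot: [0.725, 0.688, -0.0, -0.0]
ft_force: [-0.7, 0.0, -0.5]
grip_width: 0.0161
grasp_force: 58.8
clock: 12.45
eef_pos: [0.5019, 0.2843, 0.0802]
tool_rot: [0.725, 0.688, -0.001, -0.0]
ft_force: [0.1, 0.0, -1.0]
grip_width: 0.0161
grasp_force: 58.9
[0.5014 0.2842 0.0805] yaw 86.98 [-0.0022 -0.0012 -1.    ] [ 0.52  0.5  -0.03  1.05  0.    2.14]
scene shim_tip 0.47 [256. 207.] [0.4946 0.2244 0.079 ] [0.595  0.3043 0.0032]
scene shim_head 0.45 [238. 197.] [0.4986 0.2804 0.0845] [0.4895 0.2723 0.0912]
scene flange_face 0.61 [275. 231.] [0.4974 0.1747 0.033 ] [0.4848 0.1657 0.0435]
wrist shim_tip 0.83 [279. 350.] [0.5022 0.2363 0.079 ] [0.5023 0.2384 0.0814]
wrist shim_head 0.73 [274. 277.] [0.5023 0.284  0.0845] [0.5025 0.2873 0.0905]
wrist flange_face 0.68 [280. 373.] [0.5007 0.1754 0.033 ] [0.5012 0.191  0.0491]
scene brass 41 [528.2 278.7] [112.8  19.6] 45.1 mean [0.5051 0.2561 0.0733] z [0.0092 0.0815 0.0847]
wrist brass 1353 [526.9 276.8] [114.8  38. ] 56.7 mean [0.5029 0.2525 0.0815] z [0.0273 0.0829 0.086 ]
12.85
```

View pics/g1.png

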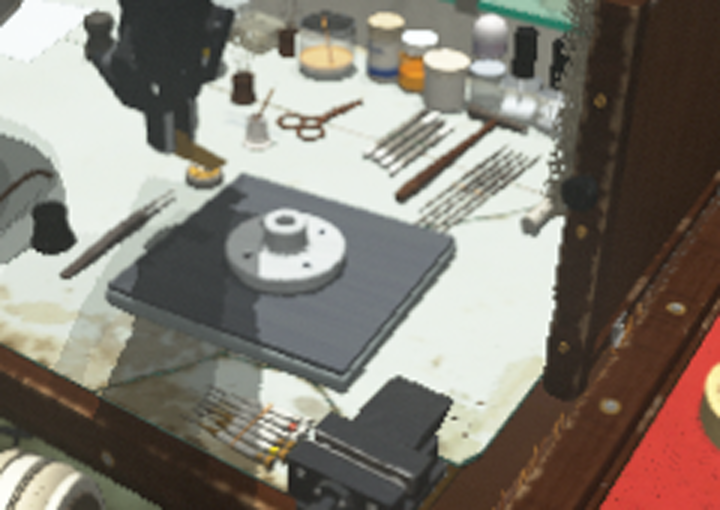

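```bash
python3 -m creep '[[[0,1.5,28],[0,0,0]],[[0,0,28],[0,0,0]],[[0,0,1.5],[0,0,0]],[[0,0,0],[0,0,0]],[[0,0,0],[0,0,0]]]' 14; python3 -m creep '[[[0,0,1],[0,0,0]],[[0,0,1],[0,0,0]],[[0,0,0],[0,0,0]]]' 14; python3 -m creep '[[[0,0,0.7],[0,0,0]],[[0,0,0],[0,0,0]]]' 14
```

```text
clock: 13.48
eef_pos: [0.5054, 0.2854, 0.0252]
tool_rot: [0.726, 0.688, 0.001, 0.0]
ft_force: [-0.4, 1.0, -0.2]
grip_width: 0.0161
grasp_force: 58.9
clock: 13.85
eef_pos: [0.5044, 0.2848, 0.0218]
tool_rot: [0.726, 0.688, 0.0, -0.0]
ft_force: [-0.3, 0.4, -0.8]
grip_width: 0.0157
grasp_force: 58.9
clock: 14.1
eef_pos: [0.5043, 0.2848, 0.0209]
tool_rot: [0.726, 0.688, -0.0, -0.0]
ft_force: [0.5, 0.0, -0.9]
grip_width: 0.0161
grasp_force: 58.9
```

```bash
python3 -m creep '[[[-4,0,0.7],[0,0,0]],[[-4,0,0],[0,0,0]],[[0,0,0],[0,0,0]]]' 14; python3 -m creep '[[[0,0,0.5],[0,0,0]],[[0,0,0],[0,0,0]]]' 14;  python3 -m creep '[[[0,0,0.4],[0,0,0]],[[0,0,0],[0,0,0]]]' 14
```

```text
clock: 14.48
eef_pos: [0.5039, 0.2763, 0.0203]
tool_rot: [0.726, 0.687, -0.0, -0.0]
ft_force: [-0.1, 0.7, -1.1]
grip_width: 0.0162
grasp_force: 58.9
clock: 14.72
eef_pos: [0.504, 0.2769, 0.0198]
tool_rot: [0.726, 0.688, 0.0, -0.0]
ft_force: [-0.6, -0.4, -0.2]
grip_width: 0.0159
grasp_force: 58.9
clock: 14.98
eef_pos: [0.504, 0.2769, 0.0196]
tool_rot: [0.726, 0.688, 0.0, 0.0]
ft_force: [-0.2, -0.2, 2.0]
grip_width: 0.0159
grasp_force: 59.2
```

```bash
python3 -m creep '[[[-3,0,0],[0,0,0]],[[-3,0,0],[0,0,0]],[[-3,0,0],[0,0,0]],[[-3,0,0],[0,0,0]],[[0,0,0],[0,0,0]]]' 14; python3 -m creep '[[[-1,0,0],[0,0,0]],[[-1,0,0],[0,0,0]],[[-1,0,0],[0,0,0]],[[0,0,0],[0,0,0]]]' 14;  python3 -m creep '[[[-1,0,0],[0,0,0]],[[0,0,0],[0,0,0]]]' 14;  python3 -m creep '[[[-1,0,0],[0,0,0]],[[0,0,0],[0,0,0]]]' 14
```

```text
clock: 15.6
eef_pos: [0.5035, 0.2644, 0.0196]
tool_rot: [0.726, 0.688, 0.0, 0.0]
ft_force: [-0.0, 0.2, 3.2]
grip_width: 0.0162
grasp_force: 59.3
clock: 16.1
eef_pos: [0.5033, 0.262, 0.0196]
tool_rot: [0.726, 0.688, 0.0, 0.0]
ft_force: [0.4, 1.2, 3.2]
grip_width: 0.0163
grasp_force: 59.4
clock: 16.35
eef_pos: [0.5033, 0.261, 0.0196]
tool_rot: [0.726, 0.688, 0.0, 0.0]
ft_force: [0.3, 2.3, 5.2]
grip_width: 0.0161
grasp_force: 59.4
clock: 16.6
eef_pos: [0.5032, 0.26, 0.0196]
tool_rot: [0.726, 0.688, 0.0, 0.0]
ft_force: [0.2, 2.5, 5.9]
grip_width: 0.016
grasp_force: 59.5
```

```bash
python3 s2.py g2 0.018; python3 t.py
```

```text
[0.5033 0.26   0.0197] yaw 86.9 [ 5.e-04  4.e-04 -1.e+00] [ 0.48  0.54 -0.13  0.9   0.    2.1 ]
scene shim_tip 0.41 [265. 231.] [0.5011 0.2041 0.018 ] [0.4837 0.191  0.0328]
scene shim_head 0.6 [248. 221.] [0.5049 0.2576 0.0235] [0.4953 0.2495 0.0315]
scene flange_face 0.73 [275. 234.] [0.4879 0.1669 0.033 ] [0.4842 0.1643 0.0361]
wrist shim_tip 0.92 [275. 350.] [0.5021 0.2116 0.018 ] [0.5025 0.2199 0.0276]
wrist shim_head 0.65 [276. 275.] [0.5053 0.2608 0.0235] [0.5054 0.2642 0.0298]
scene brass 35 [496.3 227.4] [51.2 13.4] 79.1 mean [0.4977 0.2369 0.0398] z [0.0205 0.0238 0.3061]
wrist brass 2314 [504.2 243.1] [52.9 17.8] 84.6 mean [0.5037 0.2444 0.0257] z [0.0207 0.0248 0.0307]
17.0
scene 547 slope deg [0.31 0.14] tilt 0.34 dip dir -156.1 z 0.0332 circ [495.9 174.1] 45.5
wrist 1324 slope deg [ -2.54 -30.77] tilt 30.87 dip dir 85.3 z 0.0541 circ [502.8 222.7] 16.2
```

View pics/g2w.png

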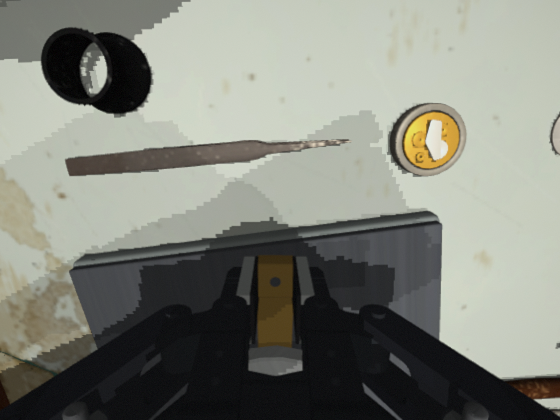

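Shim seen at (275,310) entering under the rim at row ~345, in line with the flange. I'll ease off the downward load and advance by feel.

```bash
python3 -m creep '[[[0,0,-0.4],[0,0,0]],[[0,0,0],[0,0,0]]]' 14; python3 -m creep '[[[-0.7,0,0],[0,0,0]],[[0,0,0],[0,0,0]]]' 14;  python3 -m creep '[[[-0.7,0,0],[0,0,0]],[[0,0,0],[0,0,0]]]' 14
```

```text
clock: 17.4
eef_pos: [0.503, 0.2594, 0.0196]
tool_rot: [0.726, 0.688, -0.0, 0.0]
ft_force: [1.4, 0.7, 3.6]
grip_width: 0.0162
grasp_force: 59.4
clock: 17.65
eef_pos: [0.5029, 0.259, 0.0196]
tool_rot: [0.726, 0.688, -0.0, 0.0]
ft_force: [0.4, 1.3, 3.5]
grip_width: 0.0161
grasp_force: 59.3
clock: 17.9
eef_pos: [0.5027, 0.2582, 0.0196]
tool_rot: [0.726, 0.688, -0.0, -0.0]
ft_force: [0.5, 2.0, 2.5]
grip_width: 0.016
grasp_force: 59.3
```

```bash
for i in 1 2; do python3 -m creep '[[[-0.7,0,0],[0,0,0]],[[0,0,0],[0,0,0]]]' 14 | grep -E "eef|force"; done; python3 -m creep '[[[0,0,0],[0,0,0]]]' 14 | grep ft_; python3 t.py
```

```text
eef_pos: [0.5027, 0.2575, 0.0196]
ft_force: [-0.2, 1.9, 1.8]
grasp_force: 59.3
eef_pos: [0.5027, 0.2568, 0.0197]
ft_force: [0.6, 1.7, 1.9]
grasp_force: 59.2
ft_force: [0.0, 0.9, 2.0]
scene 545 slope deg [0.15 0.24] tilt 0.28 dip dir -122.0 z 0.0333 circ [495.9 174.6] 45.9
wrist 1520 slope deg [ -1.51 -24.6 ] tilt 24.65 dip dir 86.5 z 0.0493 circ [502.2 221.4] 17.3
```

```bash
for i in 1 2 3; do python3 -m creep '[[[-0.7,0,0],[0,0,0]],[[0,0,0],[0,0,0]],[[0,0,0],[0,0,0]]]' 14 | grep -E "eef|ft_force"; done
```

```text
eef_pos: [0.5027, 0.2562, 0.0197]
ft_force: [1.0, 0.5, 0.7]
eef_pos: [0.5027, 0.2555, 0.0197]
ft_force: [-0.2, -0.2, 1.2]
eef_pos: [0.5027, 0.2549, 0.0197]
ft_force: [-0.7, 1.1, -0.6]
```

```bash
for i in 1 2 3 4; do python3 -m creep '[[[-0.7,0,0],[0,0,0]],[[0,0,0],[0,0,0]],[[0,0,0],[0,0,0]]]' 14 | grep -E "eef|ft_force"; done; python3 t.py | grep scene
```

```text
eef_pos: [0.5027, 0.2544, 0.0198]
ft_force: [-0.5, 1.1, -1.1]
eef_pos: [0.5027, 0.2538, 0.0198]
ft_force: [-1.1, 3.4, -2.5]
eef_pos: [0.5027, 0.253, 0.0198]
ft_force: [0.1, 4.4, -2.6]
eef_pos: [0.5027, 0.2521, 0.0198]
ft_force: [-0.2, 3.4, -1.2]
scene 549 slope deg [0.21 0.21] tilt 0.3 dip dir -135.6 z 0.0334 circ [495.9 172.6] 45.8
```

The push-back rose to 3.4–4.4 N, so the shim is snug. I'll stop and release.

```bash
python3 -m creep '[[[0,0,0],[0,0,0]],[[0,0,0],[0,0,0]],[[0,0,0],[0,0,0]]]' 32;  python3 -m creep '[[[0,0,-10],[0,0,0]],[[0,0,-50],[0,0,0]],[[20,0,-30],[0,0,0]],[[0,0,0],[0,0,0]],[[0,0,0],[0,0,0]]]' 32; python3 s2.py g3 0.018; python3 t.py
```

```text
clock: 21.82
eef_pos: [0.5025, 0.2517, 0.0198]
tool_rot: [0.726, 0.688, -0.0, 0.0]
ft_force: [1.2, -0.8, -0.7]
grip_width: 0.0318
grasp_force: 0.0
clock: 22.45
eef_pos: [0.5032, 0.2717, 0.1096]
tool_rot: [0.726, 0.688, -0.0, 0.0]
ft_force: [0.7, -0.4, -0.4]
grip_width: 0.0319
grasp_force: 0.0
[0.5028 0.2714 0.1089] yaw 86.89 [-0.0019 -0.0013 -1.    ] [ 0.5   0.46 -0.01  1.11 -0.    2.12]
scene shim_tip 0.67 [267. 236.] [0.4864 0.188  0.018 ] [0.4693 0.1753 0.0328]
scene shim_head 0.42 [251. 223.] [0.502  0.2472 0.0235] [0.4968 0.2429 0.0278]
scene flange_face 0.89 [276. 233.] [0.4912 0.1676 0.033 ] [0.4844 0.1628 0.0387]
wrist shim_tip 0.9 [276. 295.] [0.5006 0.2023 0.018 ] [0.5011 0.2121 0.0337]
wrist shim_head 0.97 [276. 242.] [0.5038 0.252  0.0235] [0.5039 0.2548 0.0301]
wrist flange_face 0.72 [278. 331.] [0.5011 0.1777 0.033 ] [0.5016 0.1903 0.0491]
scene brass 48 [493.7 250.8] [24.9 47.1] 35.5 mean [0.4968 0.242  0.0556] z [0.0206 0.025  0.2965]
wrist brass 988 [503.7 239.5] [44.3 16.9] 86.2 mean [0.5035 0.2407 0.0265] z [0.0218 0.0257 0.0309]
22.85
scene 553 slope deg [0.1  0.24] tilt 0.26 dip dir -111.5 z 0.0333 circ [496.3 171.3] 45.8
wrist 4592 slope deg [0.03 0.01] tilt 0.03 dip dir -160.0 z 0.0338 circ [499.5 175.4] 44.9
```

View pics/g3w.png

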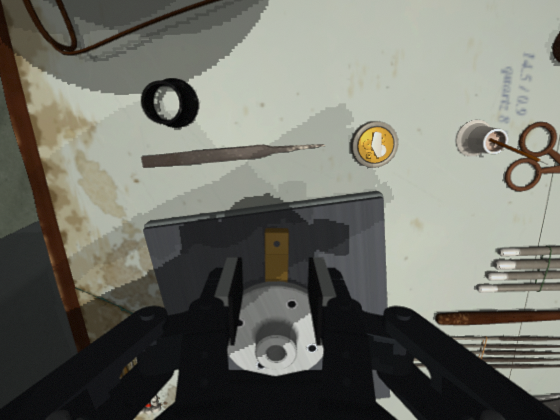

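Picture: the shim at (277,260) lies flat and radial under the disc, the fingers are free and the flange is level (0.03°). Now the proof press.

```bash
python3 -m creep '[[[-56,0,0],[0,0,0]],[[0,0,40],[0,0,0]],[[0,0,29],[0,0,0]],[[0,0,2],[0,0,0]],[[0,0,0],[0,0,0]],[[0,0,0],[0,0,0]]]' 0; for i in 1 2 3 4; do python3 -m creep '[[[0,0,1],[0,0,0]],[[0,0,0],[0,0,0]]]' 0| grep -E "eef|ft_force"; done
```

```text
clock: 23.75
eef_pos: [0.5019, 0.2169, 0.0403]
tool_rot: [0.726, 0.688, 0.001, 0.001]
ft_force: [-1.0, 1.3, 0.4]
grip_width: -0.0001
grasp_force: 0.0
eef_pos: [0.501, 0.2164, 0.0384]
ft_force: [0.1, -0.3, -0.5]
eef_pos: [0.5006, 0.2162, 0.0367]
ft_force: [0.4, -0.5, -0.4]
eef_pos: [0.5006, 0.2162, 0.0357]
ft_force: [0.3, -0.1, 0.2]
eef_pos: [0.5005, 0.2162, 0.0347]
ft_force: [0.4, 0.1, -0.2]
```

```bash
python3 -m creep '[[[0,0,1],[0,0,0]],[[0,0,0.6],[0,0,0]],[[0,0,0],[0,0,0]]]' 0| grep -E "eef|ft_force"; for i in 1 2 3; do python3 -m creep '[[[0,0,0.5],[0,0,0]],[[0,0,0],[0,0,0]],[[0,0,0],[0,0,0]]]' 0| grep -E "eef|ft_force"; done;python3 t.py
```

```text
eef_pos: [0.5006, 0.2162, 0.0331]
ft_force: [-0.3, -0.2, -0.4]
eef_pos: [0.5007, 0.2162, 0.033]
ft_force: [-1.0, 0.9, 3.0]
eef_pos: [0.5007, 0.2163, 0.0329]
ft_force: [-3.3, -0.7, 6.9]
eef_pos: [0.5008, 0.2163, 0.0327]
ft_force: [-2.7, -0.5, 9.1]
scene 535 slope deg [ 0.23 -0.19] tilt 0.3 dip dir 140.8 z 0.0333 circ [496.  176.1] 48.1
wrist 1980 slope deg [-0.19 -3.  ] tilt 3.01 dip dir 86.3 z 0.0347 circ [500.8 198.4] 37.8
```

```bash
python3 -m creep '[[[0,0,0.4],[0,0,0]],[[0,0,0],[0,0,0]],[[0,0,0],[0,0,0]],[[0,0,0],[0,0,0]]]' 0| grep -E "eef|ft_force"; python3 -m creep '[[[0,0,-5],[0,0,0]],[[0,0,-50],[0,0,0]],[[30,0,-50],[0,0,0]],[[30,0,0],[0,0,0]],[[0,0,0],[0,0,0]],[[0,0,0],[0,0,0]],[[0,0,0],[0,0,0]]]' 0; python3 s2.py g4 0.018; python3 t.py
```

```text
eef_pos: [0.5008, 0.2163, 0.0326]
ft_force: [-2.9, -0.3, 9.5]
clock: 27.78
eef_pos: [0.5034, 0.275, 0.1353]
tool_rot: [0.726, 0.687, -0.001, -0.0]
ft_force: [0.7, -0.2, -1.1]
grip_width: 0.0001
grasp_force: 0.0
[0.5035 0.275  0.1355] yaw 86.83 [-0.0015 -0.001  -1.    ] [ 0.5   0.44  0.04  1.17 -0.    2.13]
scene shim_tip 0.49 [269. 234.] [0.4965 0.1914 0.018 ] [0.4808 0.1798 0.0314]
scene shim_head 0.43 [250. 226.] [0.4926 0.2428 0.0235] [0.4938 0.2438 0.0225]
scene flange_face 0.73 [274. 231.] [0.4945 0.1762 0.033 ] [0.4826 0.1677 0.0429]
wrist shim_head 0.79 [275. 231.] [0.5039 0.2541 0.0235] [0.504  0.2566 0.0298]
scene brass 53 [530.3 268.1] [110.9  27.5] 40.8 mean [0.5045 0.2468 0.0694] z [0.0126 0.0257 0.2814]
wrist brass 592 [497.5 260.3] [27.6 62.8] 23.4 mean [0.5035 0.2474 0.0285] z [0.0237 0.0292 0.0309]
28.175
scene 554 slope deg [0.25 0.32] tilt 0.41 dip dir -128.4 z 0.0334 circ [496.6 172.1] 45.4
wrist 454 slope deg [-0.03 -0.03] tilt 0.04 dip dir 51.3 z 0.0336 circ [499.2 175.5] 44.3
```

```bash
python3 -c "
from workcell import workorder
print(workorder.job_done())"
```

```text
the job is handed in; nothing more can be done
None
```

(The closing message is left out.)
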